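# Ready the electrode arm over a piezo sample

### The arm

A 6-joint arm with a two-finger parallel gripper is mounted at the origin on the work surface. World frame = base frame: x ahead of the robot, y to its left, z up, the work surface at z = 0. Lengths are in m, angles in rad, forces in N, time in s.
With the tool pointing down it reaches from about 0.35 to 0.775 m from the base axis. Payload 5.5 kg.
Tool frame: the origin (TCP) lies at the very end of the fingers, on their centre line; the grasp point (between the pads) lies 19 mm behind it; z points along the fingers, y is the line along which they close (so a half turn about z gives the same grasp; the last joint's range is limited). The gripper opens to 85 mm and grips with 20 to 120 N. Pads are 22 mm wide; open, the fingers measure 114 mm over their backs; the gripper's body (76 mm by 85 mm) begins 54 mm behind the grasp point. The pads swing forward as they close: fully open they stand 13 mm farther back than shut.
Start: joints at [0.979, 0.313, 0.046, 1.304, 0, 1.431], TCP at [0.251, 0.517, 0.231] pointing down, gripper open.
Joint ranges: [-2.76, 2.76], [-0.86, 1.69], [-1.03, 1.26], [-2.2, 2.34], [-1.47, 1.5], [-3.14, 3.14]. Speed limits (rad/s): [2.57, 2.57, 3.14, 3.14, 3.14, 3.14].

### API

Orientations are given as a unit quaternion [w, x, y, z].
In Python, from workcell import env, cams, ticket, spotter gives the robot as it stands.
- The arm moves only by the tool jog_arm, never from a script. Its argument "increments" is a list that holds one entry, the list of rows, each a list of 7 numbers: the shift along the tool's x, y, z in units of 0.25 m (1.0 is 0.25 m), then the turn, a rotation vector about the tool's x, y, z in units of 180 degrees (1.0 is 180 degrees), then the closure in counts, from 0 (fully open) to 255 (shut). A call has 1 to 20 rows; each row shifts and turns the commanded pose from where the row before left it, along the tool's axes as they then stand; what a row does not reach is not made up. A row lasts 1/10 s, in which the tool goes at most 50 mm and 8.59 degrees, less where a joint would pass 70% of its speed; a pose out of reach is approached as far as the arm can. A call with a number of a shift or a turn outside -1 to 1 is refused whole. A call with a gripper value outside its range is refused whole. The fingers move at their own pace and stop on an object; "force" is the grip in N (left out, the last holds). Time passes only in rows, so rows that do not move let the fingers close. It gives the time, the measured TCP pose, the force, the opening and the grip force at its end, in the units of the state.
- env.get_state(): the state, without advancing time (a new reading comes with each control period).
- cams.read_camera(name): name is "scene" or "top" or "wrist"; returns a dict with "pixels" (384x512x3 uint8, red, green, blue), "fx", "fy", "cx", "cy" (pixels), "xyz" and "attitude" of the camera in the world; the wrist camera has in their place "mount" (4x4, takes a point from camera to tool coordinates, whose origin is the TCP and whose axes are the flange's). Camera axes: x right, y down, z forward; pixel columns grow to the right and rows downward; lengths in m; the calibration is good to about 2 mm. The wrist camera is an equidistant fisheye: a pixel r from the principal point sees the ray r / f radians off the axis. A picture is of the moment at which its call begins: read the wrist's pose just before it. There is no depth.
- ticket.hand_in(): hands the job in; it is judged then, once.
Trained networks look in the newest picture that a camera, given by its name, has taken for a name from the list of things; names that differ only in an ending like _2 or _b are one class to them, and where a whole thing is asked for, a point or a joint stands for the part that bears it (a point fixed in the world has none). Each returns a list of dicts, best first, with "conf" (0 to 1); they miss things now and then, are a little off and sometimes report something else, mostly with a low value. They report only what shows in the picture. A call takes as long as a camera call. They do not tell look-alikes from the thing itself.
- spotter.find_in(target, camera): "uv" ([column, row] in pixels, amid what is visible of it).
- spotter.cut_out(target, camera): "region" (384x512 bool, what is visible of it) and "uv" ([column, row] in pixels, amid what is visible of it).
- spotter.landmark_of(target, camera): "uv" ([column, row] in pixels: a listed point, or the origin of a listed thing).
The state is a dict: "clock": time; "joint_pos": joint angles; "qvel": joint speeds; "tau": joint torques, N m; "tcp_pos": TCP position; "orientation": TCP orientation; "wrist_force": force on the tool from outside, world axes, zero at the start; "ft_torque": the same for the moment, N m; "finger_gap": finger opening in m; "grip_force": force on a finger pad.
Only numpy, scipy, OpenCV 4.12 (cv2) and the standard library are available. Lean on these libraries where they do the work, as an engineer would, in place of code of your own. Each camera call takes 0.05 s, during which the arm holds its last target. There are 200 camera calls.

### The job

Set the white ceramic sample flat in the brass seat on the test stand's black pot and let go of it. Then pick the electrode arm off its blue rest by its balance point and hold it level above the stand, brass electrode centred over the sample about 4 cm clear of it, and the eye at the other end over the steel hinge fork. Finish while still holding it there, steady; never let the arm touch the sample, and leave the disc stack, screwdriver and parts tray alone.

Things in the scene. Friction and masses are not known exactly. Their poses are not given: they have to be found in the camera images.
- sample: white ceramic cylinder with thin silvery faces, loose, diameter 40, 24 tall, about 200 g, standing on the bench between stand and rest. Origin: centre of its underside, z up. Sizes in mm.
- test_stand: fixed stand, all sizes in mm: aluminium base plate 290 x 90 x 12. Origin: centre of the plate's underside, on the bench; x runs from hinge fork to black pot, z up. Pot: diameter 72, axis at x = +115, a round brass seat on top. Dark steel hinge fork (26 along x, 46 across) at x = -115; see the two points.
- stand_seat (a point): centre of the brass seat's floor, 62 above the bench. The seat is a round recess of inner diameter 52 with a 5 wide rim that rises 6 above the floor, so a seated sample stands 18 proud of the rim and its top is 86 above the bench. Sizes in mm.
- stand_fork (a point): middle of the hinge fork, level with the tops of its two cheeks (128 mm above the bench). The cheeks are 24 apart, the floor between them 90 above the bench.
- rest: fixed blue rest, base plate 280 x 80 x 10 mm. Origin: centre of its underside; x along it. A black rubber pad (diameter 56, top 22 above the bench) at x = +115 carries the electrode; a post 20 long at x = -85 carries the bar 50 above the bench between cheeks 20 apart, 60 high. Beside the rest of the bar it is open down to the plate.
- electrode_arm: loose lever, 0.4 to 0.65 kg: aluminium bar 240 long (x), 14 wide (y), 18 tall mm, heavy brass electrode under its +x end, light round eye (diameter 28, 14 wide) at its -x end. Origin: mid-length, on the bar's underside; z up. Starts level on the rest, origin 50 above the bench, x as the rest's x. Balance point: 67 from the origin towards the electrode, 4 below the bar; the bar is clear there.
- electrode_face (a point): centre of the electrode's flat lower face: brass cylinder, diameter 40, 28 tall, from the bar's underside down. 115 from the arm's origin along x and 28 below it. A brass nut of diameter 18 stands 8 above the bar over it. Sizes in mm.
- eye_point (a point): point at the centre of the eye, level with the bar's underside: 115 from the arm's origin along -x. The eye's round rim reaches 5 below this point. Sizes in mm.
- disc_stack: loose bystander: stack of five thin grey discs, diameter about 56, 20 tall. Origin: centre of its underside. Leave alone. Sizes in mm.
- screwdriver: loose bystander: screwdriver, 170 long, lying. Leave alone. Sizes in mm.
- parts_tray: loose bystander: open blue plastic tray 100 x 80 x 30. Origin: centre of its underside. Leave alone. Sizes in mm.
There are look-alikes about, which are no part of the job. Leave any red or turquoise look-alike of the sample alone.

How it is judged:
On the way, in this order (a step that is already met when the one before it is completed fails the run):
1. the sample stands flat in the brass seat, let go, while the electrode arm is still on its rest (horizontal distance between sample and stand_seat below 0.0085 m and z of sample in the frame of stand_seat below 0.003 m and angle between sample's own z axis and vertical below 0.1 rad and contact force between the fingers and sample below 0.05 N and height (world z) of electrode_arm below 0.058 m and contact force between electrode_arm and rest above 0.5 N), for 0.2 s.
2. the arm has been lifted off the rest in the fingers (height (world z) of electrode_arm above 0.062 m and contact force between the fingers and electrode_arm above 1 N and contact force between electrode_arm and rest below 0.05 N), for 0.2 s.
At the end, for the whole second after the job is handed in: Sample flat in the seat, untouched. Arm held only by the fingers, gripped within 17 mm of its balance point, level within 5 deg, steady; electrode within 15 mm of over the seat centre and 20 to 60 mm above the sample; eye within 25 mm of over the fork (horizontal distance between sample and stand_seat below 0.0085 m and z of sample in the frame of stand_seat below 0.003 m and angle between sample's own z axis and vertical below 0.1 rad and contact force between each of the fingers, electrode_arm and sample below 0.05 N and contact force between the fingers and electrode_arm above 1 N and contact force between electrode_arm and test_stand below 0.05 N and contact force between electrode_arm and rest below 0.05 N and angle between electrode_arm's own z axis and vertical below 0.09 rad and horizontal distance between electrode_face and stand_seat below 0.015 m and horizontal distance between eye_point and stand_fork below 0.025 m and z of electrode_face in the frame of stand_seat between 0.044 and 0.084 m and x of the grasp point in the frame of electrode_arm between 0.05 and 0.084 m and linear speed of electrode_arm below 0.02 m/s and angular speed of electrode_arm below 0.1 rad/s); the arm keeps its last pose, push and grip.
It fails at once if the electrode arm touches the sample (contact force between electrode_arm and sample above 0.3 N).
It fails at once if the disc stack is disturbed (over 20 mm) (distance of disc_stack from where it was at the start of the episode above 0.02 m).
It fails at once if the screwdriver is disturbed (over 20 mm) (distance of screwdriver from where it was at the start of the episode above 0.02 m).
It fails at once if the parts tray is disturbed (over 20 mm) (distance of parts_tray from where it was at the start of the episode above 0.02 m).
It also fails if it takes over 64 s, if anything falls off the work surface, if the arm or the gripper's body presses on something with over 40 N, if the wrist force passes 120 N, or if a joint passes its speed limit or range.

## Working session

There is one attempt and no reset: what is moved stays moved. The work goes in short steps, Python scripts to look and compute and a tool call to move; the robot and the scene stay as the last step left them, time stands still between calls to the robot, and variables do not carry over. Pictures are saved under pics/ and viewed, at most 12 in all, crops included, and the job is handed in when it is done.

Besides the shell and the picture viewer there is one more tool, called after ">>>" as name(argument=value, ...) on one line, values as JSON. jog_arm: Moves the arm, as the interface text tells. Shifts and turns lie within -1 to 1; 1 stands for 0.25 m of shift or 180 degrees of turn. Its arguments: {"type":"object","properties":{"increments":{"type":"array"},"force":{"type":"number"}},"required":["increments"]}

```bash
ls; mkdir -p pics; cat > h.py <<'E'
import numpy as np, cv2
from scipy.spatial.transform import Rotation as R
from workcell import env, cams, ticket, spotter
def q2R(q): return R.from_quat([q[1],q[2],q[3],q[0]]).as_matrix()
def pose(c, st=None):
    if 'mount' in c:
        M=np.array(c['mount']); Rt=q2R(st['orientation']); return Rt@M[:3,:3], Rt@M[:3,3]+np.array(st['tcp_pos'])
    a=np.array(c['attitude']); return (a if a.shape==(3,3) else q2R(a)), np.array(c['xyz'])
def ray(c,uv,st=None):
    Rc,p=pose(c,st); x=(uv[0]-c['cx'])/c['fx']; y=(uv[1]-c['cy'])/c['fy']
    if 'mount' in c:
        r=np.hypot(x,y); d=np.array([np.sin(r)*x/max(r,1e-9),np.sin(r)*y/max(r,1e-9),np.cos(r)])
    else: d=np.array([x,y,1.])
    return p,Rc@d
def at(c,uv,z,st=None):
    p,d=ray(c,uv,st); return p+d*(z-p[2])/d[2]
def save(n,img): cv2.imwrite('pics/'+n+'.png',img[...,::-1])
E
python3 - <<'E'
from h import *
st=env.get_state(); print({k:np.round(v,3).tolist() for k,v in st.items()})
C={n:cams.read_camera(n) for n in('scene','top')}
for n,c in C.items(): print(n,c['fx'],c['cx'],c['cy'],c['xyz'],c['attitude'])
save('both0',np.vstack([C['top']['pixels']])); save('scene0',C['scene']['pixels'])
Z={'sample':0,'stand_seat':.062,'stand_fork':.128,'electrode_face':.022,'eye_point':.05,'electrode_arm':.05,'rest':0,'test_stand':0,'disc_stack':0,'screwdriver':0.01,'parts_tray':0}
for t,z in Z.items():
  for n,c in C.items():
    for d in spotter.landmark_of(t,n)[:4]: print(t,n,round(d['conf'],2),np.round(d['uv'],1),np.round(at(c,d['uv'],z),3))
E
```

```text
pics
{'clock': 0.0, 'joint_pos': [0.979, 0.314, 0.045, 1.304, -0.0, 1.431], 'qvel': [-0.0, -0.001, -0.0, -0.0, 0.001, -0.002], 'tau': [0.001, -48.063, 29.853, 0.019, -0.0, 0.0], 'tcp_pos': [0.251, 0.517, 0.23], 'orientation': [-0.0, 0.224, 0.975, -0.001], 'wrist_force': [0.197, 0.222, 0.689], 'ft_torque': [-0.015, 0.028, -0.011], 'grip_force': 0.0, 'finger_gap': 0.085}
scene 372.6019536965143 258.0509690211809 192.6601026730622 [ 1.20181156 -0.39359053  0.71084697] [-0.38681188  0.81466112  0.39048928 -0.18499177]
top 375.0662346615421 256.3135184479208 189.88286703179241 [0.36962541 0.07921021 1.18258564] [ 0.07043763 -0.69530091  0.71157743 -0.07247585]
sample scene 0.75 [202.8 230.9] [ 0.557 -0.065  0.   ]
sample scene 0.72 [233.7 237.3] [ 0.628 -0.014  0.   ]
sample scene 0.44 [236.9 211.5] [0.552 0.053 0.   ]
sample top 0.63 [263.  203.8] [0.566 0.053 0.   ]
sample top 0.49 [283.5 184.1] [ 0.629 -0.015  0.   ]
sample top 0.49 [300.  209.8] [ 0.544 -0.065  0.   ]
stand_seat scene 0.59 [299.1 187.2] [0.636 0.21  0.062]
stand_seat top 0.86 [210.1 178.1] [0.64  0.214 0.062]
stand_fo
[... 596 characters left out ...]
1 250.9] [ 0.536 -0.205  0.   ]
rest top 0.73 [345.9 211.3] [ 0.536 -0.21   0.   ]
test_stand scene 0.94 [276. 183.] [0.521 0.226 0.   ]
test_stand top 0.74 [214.  218.9] [0.522 0.209 0.   ]
test_stand top 0.36 [280.2 145.6] [ 0.76  -0.009  0.   ]
disc_stack scene 0.96 [269.  269.9] [ 0.769 -0.011 -0.   ]
disc_stack top 0.59 [280. 145.] [ 0.762 -0.009  0.   ]
disc_stack top 0.41 [345.8 207.8] [ 0.547 -0.211  0.   ]
disc_stack top 0.34 [212.4 218.2] [0.524 0.214 0.   ]
screwdriver scene 0.71 [202.5 309.1] [ 0.767 -0.197  0.01 ]
screwdriver top 0.71 [341.3 146.5] [ 0.749 -0.208  0.01 ]
parts_tray scene 0.77 [332.7 159.8] [0.544 0.46  0.   ]
parts_tray top 0.97 [138.5 212.7] [0.547 0.449 0.   ]
```

View pics/both0.png

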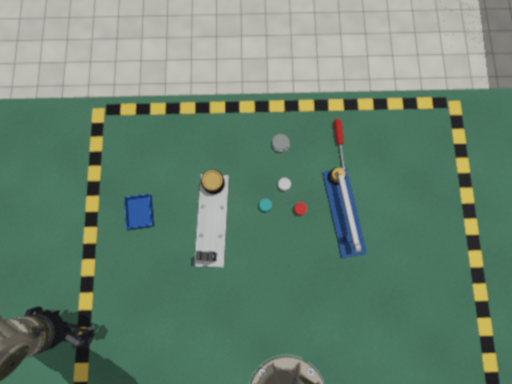

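```bash
python3 - <<'E'
import cv2
i=cv2.imread('pics/scene0.png')[185:265,170:270]
cv2.imwrite('pics/crop0.png',cv2.resize(i,None,fx=6,fy=6,interpolation=2))
E
```

```text
(no output)
```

View pics/crop0.png

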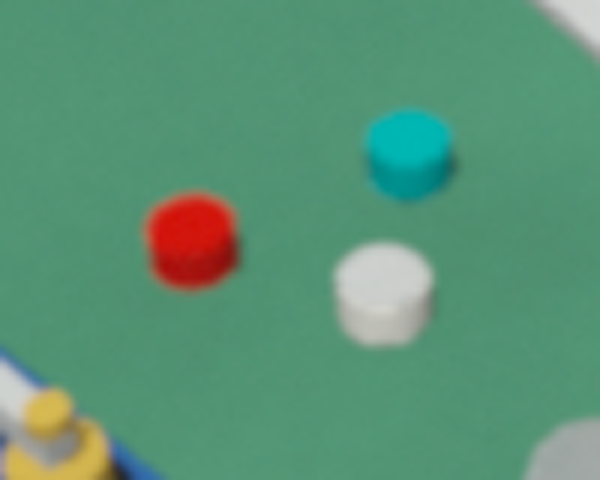

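Top picture: white sample at (284,184), red look-alike at (300,209), turquoise at (264,204). The grey disc stack is at (281,144). The crop shows that only the (284,184) one is white with silvery faces, at about (0.629, -0.015), so I choose it. I'll move above it.

>>> jog_arm(increments=[[[-0.164,-0.09,0.009,0,0,0,0],[-0.164,-0.09,0.009,0,0,0,0],[-0.164,-0.09,0.009,0,0,0,0],[-0.164,-0.09,0.009,0,0,0,0],[-0.164,-0.09,0.009,0,0,0,0],[-0.164,-0.09,0.009,0,0,0,0],[-0.164,-0.09,0.009,0,0,0,0],[-0.164,-0.09,0.009,0,0,0,0],[-0.164,-0.09,0.009,0,0,0,0],[-0.164,-0.09,0.009,0,0,0,0],[-0.164,-0.09,0.009,0,0,0,0],[-0.164,-0.09,0.009,0,0,0,0],[-0.164,-0.09,0.009,0,0,0,0],[-0.164,-0.09,0.009,0,0,0,0],[0,0,0,0,0,0,0],[0,0,0,0,0,0,0]]])

```text
clock: 2.8
tcp_pos: [0.63, -0.0178, 0.199]
orientation: [-0.001, 0.225, 0.974, 0.0]
wrist_force: [-0.1, -0.3, 0.4]
finger_gap: 0.0855
grip_force: 0.0
```

```bash
cat >> h.py <<'E'
def look(targets,name=None,conf=.3):
    st=env.get_state(); c=cams.read_camera('wrist')
    if name: save(name,c['pixels'])
    print('tcp',np.round(st['tcp_pos'],4),'q',np.round(st['orientation'],4),'t',st['clock'])
    for t,z in targets.items():
        for d in spotter.landmark_of(t,'wrist')[:4]:
            if d['conf']>conf: print(t,round(d['conf'],2),np.round(d['uv'],1),np.round(at(c,d['uv'],z,st),4))
    return c,st
def centroid(c,st,t,z):
    for d in spotter.cut_out(t,'wrist')[:4]:
        v,u=np.nonzero(d['region']); print('cut',t,round(d['conf'],2),len(u),(u.min(),u.max(),v.min(),v.max()),'rgb',c['pixels'][v,u].mean(0).round(),np.round(at(c,(u.mean(),v.mean()),z,st),4))
def to(p):
    st=env.get_state(); d=q2R(st['orientation']).T@(np.array(p)-st['tcp_pos']); print('shift units total',np.round(d/.25,3))
E
python3 - <<'E'
from h import *
c,st=look({'sample':0,'stand_seat':.062,'stand_fork':.128,'electrode_face':.022,'eye_point':.05,'electrode_arm':.05,'rest':0,'test_stand':0},'w1')
centroid(c,st,'sample',.016)
E
```

```text
tcp [ 0.63   -0.0178  0.199 ] q [-7.000e-04  2.251e-01  9.743e-01  1.000e-04] t 2.8
sample 0.72 [254.3 162.9] [ 0.6281 -0.0124  0.    ]
sample 0.66 [188.9 121.3] [ 0.5507 -0.0586  0.    ]
sample 0.55 [272.4  90.5] [0.5617 0.0424 0.    ]
stand_seat 0.89 [442.7  92. ] [0.6321 0.2087 0.062 ]
electrode_face 0.65 [138.3 241. ] [ 0.6483 -0.1825  0.022 ]
eye_point 0.86 [23.2 99. ] [ 0.4226 -0.2197  0.05  ]
eye_point 0.44 [440.8  94. ] [0.6359 0.2136 0.05  ]
electrode_arm 0.57 [ 71.1 174.8] [ 0.5373 -0.2009  0.05  ]
electrode_arm 0.56 [381.2   8.5] [0.5264 0.1832 0.05  ]
rest 0.74 [ 93.1 167.5] [ 0.54   -0.1999  0.    ]
test_stand 0.6 [382.6   5.8] [0.5161 0.2165 0.    ]
cut sample 0.9 1035 (np.int64(235), np.int64(269), np.int64(147), np.int64(184)) rgb [219. 219. 215.] [ 0.6275 -0.0149  0.016 ]
cut sample 0.76 1107 (np.int64(259), np.int64(296), np.int64(70), np.int64(106)) rgb [ 68. 145. 141.] [0.5619 0.0472 0.016 ]
cut sample 0.6 1008 (np.int64(165), np.int64(201), np.int64(105), np.int64(139)) rgb [206.  73.  70.] [ 0.5483 -0.0617  0.016 ]
cut sample 0.16 1529 (np.int64(283), np.int64(326), np.int64(238), np.int64(280)) rgb [146. 150. 147.] [ 0.7619 -0.0074  0.016 ]
```

View pics/w1.png

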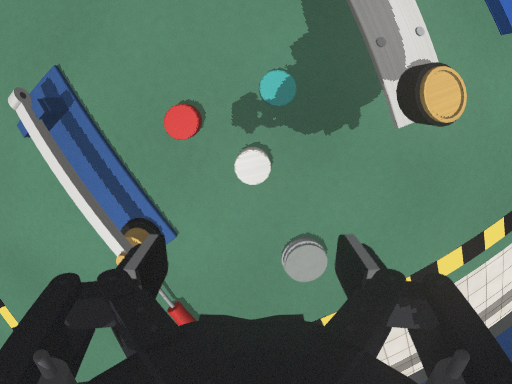

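Wrist view: the sample is at (252,166), clear of red (182,121), turquoise (278,87) and the stack (304,260). I'll descend part way and check again.

>>> jog_arm(increments=[[[0.003,0.002,0.116,0,0,0,0],[0.003,0.002,0.116,0,0,0,0],[0.003,0.002,0.116,0,0,0,0],[0.003,0.002,0.116,0,0,0,0],[0.002,0.002,0.116,0,0,0,0],[0,0,0,0,0,0,0]]])

```text
clock: 3.9
tcp_pos: [0.6243, -0.0121, 0.0506]
orientation: [-0.004, 0.224, 0.975, -0.0]
wrist_force: [-1.5, 0.2, -0.3]
finger_gap: 0.0853
grip_force: 0.0
```

```bash
python3 - <<'E'
from h import *
c,st=look({'sample':0})
centroid(c,st,'sample',.016)
to([.628,-.014,.008])
E
```

```text
tcp [ 0.6243 -0.0121  0.0506] q [-4.000e-03  2.238e-01  9.746e-01 -3.000e-04] t 3.9
sample 0.86 [251.2 213.8] [ 0.6276 -0.0134 -0.    ]
sample 0.64 [291.1  89.8] [0.5636 0.0458 0.    ]
sample 0.56 [138.5 142.2] [ 0.5488 -0.0604  0.    ]
cut sample 0.88 3156 (np.int64(99), np.int64(162), np.int64(114), np.int64(177)) rgb [198.  65.  63.] [ 0.5486 -0.0602  0.016 ]
cut sample 0.72 3287 (np.int64(218), np.int64(280), np.int64(188), np.int64(254)) rgb [198. 197. 194.] [ 0.6263 -0.0142  0.016 ]
cut sample 0.6 3592 (np.int64(261), np.int64(329), np.int64(51), np.int64(118)) rgb [ 59. 125. 122.] [0.5617 0.0469 0.016 ]
shift units total [ 0.001 -0.005  0.193]
```

>>> jog_arm(increments=[[[0,-0.001,0.08,0,0,0,0],[0,-0.002,0.07,0,0,0,0],[0,-0.002,0.043,0,0,0,0],[0,0,0,0,0,0,0],[0,0,0,0,0,0,0]]], force=30)

```text
clock: 4.55
tcp_pos: [0.6282, -0.0141, 0.0077]
orientation: [0.001, 0.224, 0.975, 0.0]
wrist_force: [0.4, -0.6, 0.1]
finger_gap: 0.0853
grip_force: 0.0
```

>>> jog_arm(increments=[[[0,0,0,0,0,0,255],[0,0,0,0,0,0,255],[0,0,0,0,0,0,255],[0,0,0,0,0,0,255],[0,0,0,0,0,0,255],[0,0,0,0,0,0,255],[0,0,0,0,0,0,255],[0,0,0,0,0,0,255]]], force=30)

```text
clock: 5.35
tcp_pos: [0.6279, -0.014, 0.0074]
orientation: [0.001, 0.224, 0.975, 0.0]
wrist_force: [-1.2, 0.6, 5.2]
finger_gap: 0.0386
grip_force: 30.1
```

>>> jog_arm(increments=[[[0,0,-0.1,0,0,0,255],[0,0,-0.17,0,0,0,255],[0,0,-0.17,0,0,0,255],[0,0,-0.17,0,0,0,255],[0,0,-0.16,0,0,0,255],[0.07,0.126,0,0,0,0,255],[0.07,0.126,0,0,0,0,255],[0.07,0.126,0,0,0,0,255],[0.07,0.126,0,0,0,0,255],[0,0,0,0,0,0,255],[0,0,0,0,0,0,255],[0,0,0,0,0,0,255],[0,0,0,0,0,0,255]]])

```text
clock: 6.65
tcp_pos: [0.6194, 0.1287, 0.1988]
orientation: [-0.0, 0.225, 0.974, -0.0]
wrist_force: [-0.3, -0.1, -2.0]
finger_gap: 0.0385
grip_force: 30.9
```

```bash
python3 - <<'E'
from h import *
c,st=look({'sample':.19,'stand_seat':.062,'stand_fork':.128,'test_stand':0},'w2')
# brass disc fit
hsv=cv2.cvtColor(c['pixels'],cv2.COLOR_RGB2HSV); m=cv2.inRange(hsv,(12,90,60),(28,255,255))
n,l,s,ce=cv2.connectedComponentsWithStats(m)
for i in range(1,n):
    if s[i,4]>300: print(s[i],ce[i].round(1),at(c,ce[i],.066,st).round(4))
E
```

```text
tcp [0.6194 0.1287 0.1988] q [-2.000e-04  2.248e-01  9.744e-01 -1.000e-04] t 6.65
sample 0.78 [168.1 154.6] [0.561  0.1093 0.19  ]
sample 0.77 [ 97.3 181.7] [0.5544 0.0629 0.19  ]
sample 0.62 [251.1 233.5] [0.6195 0.129  0.19  ]
sample 0.5 [208.8 300.3] [0.6498 0.0851 0.19  ]
[ 302  126   62   64 3098] [332.4 157.2] [0.6333 0.2086 0.066 ]
[463 235  24  33 451] [475.  251.4] [0.8324 0.3521 0.066 ]
[413 265  29  29 499] [428. 280.] [0.8316 0.2732 0.066 ]
[ 47 270  35  37 653] [ 65.9 287.5] [ 0.6423 -0.1497  0.066 ]
```

View pics/w2.png

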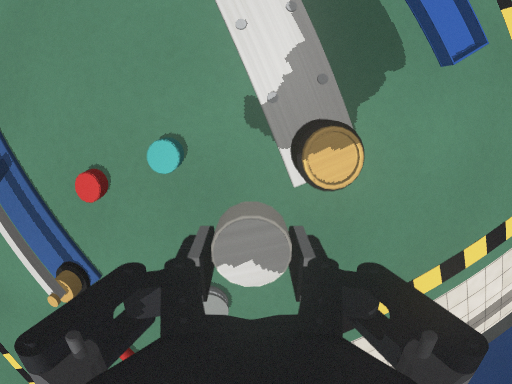

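>>> jog_arm(increments=[[[0.044,0.157,0,0,0,0,255],[0.044,0.157,0,0,0,0,255],[0,0,0.125,0,0,0,255],[0,0,0.125,0,0,0,255],[0,0,0.125,0,0,0,255],[0,0,0,0,0,0,255],[0,0,0,0,0,0,255],[0,0,0,0,0,0,255]]])

```text
clock: 7.7
tcp_pos: [0.6353, 0.2102, 0.1076]
orientation: [0.002, 0.224, 0.975, 0.001]
wrist_force: [0.1, 0.5, -0.9]
finger_gap: 0.0387
grip_force: 31.1
```

```bash
python3 - <<'E'
from h import *
c,st=look({'sample':.097,'stand_seat':.062,'stand_fork':.128,'test_stand':0},'w3')
t=cams.read_camera('top'); s=cams.read_camera('scene')
print(spotter.landmark_of('stand_seat','scene')[:1])
a=cv2.resize(s['pixels'][140:230,255:345],(384,384),interpolation=2)
save('w3b',cv2.resize(np.hstack([c['pixels'],a]),(800,343)))
hsv=cv2.cvtColor(c['pixels'],cv2.COLOR_RGB2HSV); m=cv2.inRange(hsv,(12,90,50),(28,255,255))
v,u=np.nonzero(m[:250,150:400]); u+=150
P=np.array([at(c,(x,y),.068,st)[:2] for x,y in zip(u,v)])
d=P-[.634,.209]; r=np.hypot(*d.T); ang=np.degrees(np.arctan2(d[:,1],d[:,0]))
for a0 in range(-180,180,20):
    k=(ang>=a0)&(ang<a0+20)&(r<.045)
    if k.sum()>10: print(a0,k.sum(),r[k].max().round(4),np.percentile(r[k],97).round(4))
E
```

```text
tcp [0.6353 0.2102 0.1076] q [1.600e-03 2.242e-01 9.746e-01 7.000e-04] t 7.7
sample 0.88 [ 14.5 218.8] [0.5598 0.0613 0.097 ]
sample 0.81 [ 72.  192.6] [0.5677 0.1227 0.097 ]
sample 0.8 [252.3 231.2] [0.6352 0.2113 0.097 ]
stand_seat 0.86 [249.3 209.7] [0.6343 0.2098 0.062 ]
stand_seat 0.49 [429.    2.4] [0.5526 0.3919 0.062 ]
test_stand 0.73 [195.8  62.8] [0.5199 0.2157 0.    ]
[{'uv': [296.1, 188.7], 'conf': 0.75}]
-180 360 0.0309 0.0303
-160 315 0.0299 0.0294
-140 267 0.0294 0.0289
-120 202 0.0291 0.0287
-100 46 0.0291 0.0287
40 121 0.0312 0.0309
60 240 0.0313 0.0308
80 323 0.0315 0.0311
100 376 0.032 0.0315
120 406 0.0321 0.0317
140 409 0.0322 0.0315
160 389 0.0314 0.0308
```

View pics/w3b.png

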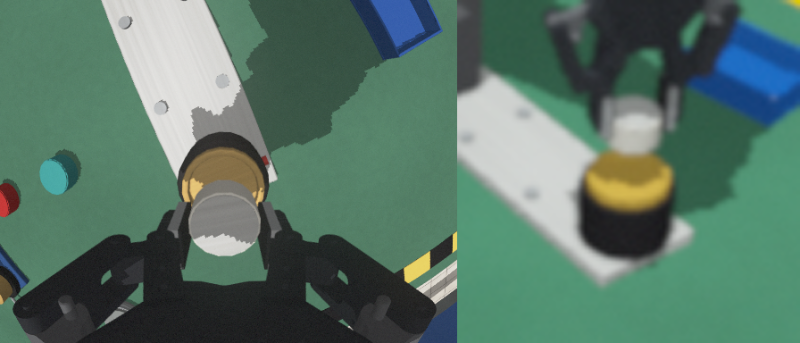

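```bash
python3 - <<'E'
from h import *
print(env.get_state()['tcp_pos']);to([.634,.2098,.0698])
E
```

```text
[0.63408683 0.2101934  0.10586216]
shift units total [-0.    -0.002  0.144]
```

>>> jog_arm(increments=[[[0,-0.001,0.05,0,0,0,255],[0,-0.001,0.04,0,0,0,255],[0,0,0.03,0,0,0,255],[0,0,0.015,0,0,0,255],[0,0,0.009,0,0,0,255],[0,0,0,0,0,0,255],[0,0,0,0,0,0,255],[0,0,0,0,0,0,255]]])

```text
clock: 8.9
tcp_pos: [0.6338, 0.2097, 0.0694]
orientation: [0.0, 0.224, 0.975, 0.0]
wrist_force: [-0.4, 0.1, 0.4]
finger_gap: 0.0385
grip_force: 31.2
```

>>> jog_arm(increments=[[[0,0,0,0,0,0,150],[0,0,0,0,0,0,80],[0,0,0,0,0,0,0],[0,0,0,0,0,0,0],[0,0,0,0,0,0,0],[0,0,0,0,0,0,0],[0,0,-0.15,0,0,0,0],[0,0,-0.19,0,0,0,0],[0,0,-0.19,0,0,0,0],[0,0,0,0,0,0,0],[0,0,0,0,0,0,0]]])

```text
clock: 10.0
tcp_pos: [0.6347, 0.2099, 0.2038]
orientation: [0.002, 0.224, 0.975, 0.001]
wrist_force: [0.1, -1.1, -0.4]
finger_gap: 0.0852
grip_force: 0.0
```

```bash
python3 - <<'E'
from h import *
c,st=look({'sample':.062,'stand_seat':.062,'stand_fork':.128,'test_stand':0})
centroid(c,st,'sample',.086)
a=c['pixels'][100:300,150:350]; save('w4',cv2.resize(a,(500,500)))
s=cams.read_camera('scene'); print('scene',spotter.landmark_of('stand_seat','scene')[:1])
E
```

```text
tcp [0.6347 0.2099 0.2038] q [1.800e-03 2.240e-01 9.746e-01 9.000e-04] t 10.0
sample 0.87 [ 53.2 195.1] [ 0.5516 -0.0066  0.062 ]
sample 0.82 [109.2 173. ] [0.5651 0.0784 0.062 ]
sample 0.59 [250.4 173.4] [0.6314 0.2115 0.062 ]
stand_fork 0.62 [384.5  25.9] [0.5561 0.3628 0.128 ]
test_stand 0.88 [211.7  74.7] [0.5199 0.2163 0.    ]
cut sample 0.63 652 (np.int64(36), np.int64(63), np.int64(184), np.int64(214)) rgb [146.  45.  44.] [0.554  0.0061 0.086 ]
cut sample 0.56 1535 (np.int64(229), np.int64(271), np.int64(157), np.int64(202)) rgb [204. 203. 198.] [0.6318 0.211  0.086 ]
cut sample 0.56 906 (np.int64(91), np.int64(124), np.int64(155), np.int64(190)) rgb [ 63. 138. 135.] [0.5647 0.0906 0.086 ]
cut sample 0.22 935 (np.int64(0), np.int64(45), np.int64(255), np.int64(305)) rgb [117. 107.  89.] [ 0.6251 -0.1304  0.086 ]
scene [{'uv': [296.8, 189.5], 'conf': 0.86}]
```

View pics/w4.png

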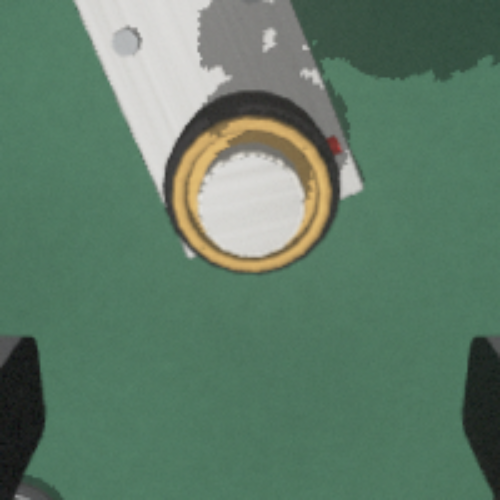

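```bash
python3 - <<'E'
from h import *
def run():
    st=env.get_state(); c=cams.read_camera('wrist'); im=c['pixels']
    print(pose(c,st)[1].round(3), np.round(st['tcp_pos'],4))
    hsv=cv2.cvtColor(im,cv2.COLOR_RGB2HSV); br=cv2.inRange(hsv,(12,80,50),(28,255,255)); br[:, :180]=0;br[:,330:]=0;br[240:]=0
    ct=max(cv2.findContours(br,0,1)[0],key=cv2.contourArea); P=np.array([at(c,p[0],.068,st)[:2] for p in ct])
    fit=lambda P:(lambda s:(s[:2].round(4),np.sqrt(s[2]+s[:2]@s[:2]).round(4)))(np.linalg.lstsq(np.c_[2*P,np.ones(len(P))],(P**2).sum(1),rcond=None)[0])
    print('rim',fit(P))
    w=((hsv[...,1]<25)&(hsv[...,2]>150)).astype(np.uint8); n,l,s,ce=cv2.connectedComponentsWithStats(w)
    i=l[173+2,250]; ct=cv2.findContours((l==i).astype(np.uint8),0,1)[0][0]; P=np.array([at(c,p[0],.086,st)[:2] for p in ct]); print('sample',fit(P),s[i])
run()
E
```

```text
[0.573 0.239 0.342] [0.6332 0.2096 0.2006]
rim (array([0.6342, 0.21  ]), np.float64(0.0304))
sample (array([0.6331, 0.2103]), np.float64(0.0188)) [ 231  163   42   43 1414]
```

>>> jog_arm(increments=[[[-0.066,-0.166,0,0,0,0,0],[-0.066,-0.166,0,0,0,0,0],[-0.066,-0.166,0,0,0,0,0],[-0.066,-0.166,0,0,0,0,0],[-0.066,-0.166,0,0,0,0,0],[-0.066,-0.166,0,0,0,0,0],[-0.066,-0.166,0,0,0,0,0],[-0.066,-0.166,0,0,0,0,0],[-0.067,-0.164,0,0,0,0,0],[0,0,0,0,0,-0.039,0],[0,0,0,0,0,-0.039,0],[0,0,0,0,0,-0.039,0],[0,0,0,0,0,-0.039,0],[0,0,0,0,0,-0.039,0],[0,0,0,0,0,0,0],[0,0,0,0,0,0,0],[0,0,0,0,0,0,0]]])

```text
clock: 12.15
tcp_pos: [0.6046, -0.1908, 0.2017]
orientation: [-0.0, -0.079, 0.997, 0.0]
wrist_force: [0.2, 0.2, 0.4]
finger_gap: 0.0857
grip_force: 0.0
```

```bash
python3 - <<'E'
from h import *
c,st=look({'electrode_face':.022,'eye_point':.05,'electrode_arm':.05,'rest':0},'w5')
for d in spotter.cut_out('electrode_arm','wrist')[:2]:
    v,u=np.nonzero(d['region']); P=np.array([at(c,(x,y),.068,st)[:2] for x,y in zip(u,v)])
    L=cv2.fitLine(P.astype(np.float32),1,0,.001,.001).ravel(); print(d['conf'],len(u),L.round(4),np.degrees(np.arctan2(L[1],L[0])))
Rt=q2R(st['orientation']);print('tool y deg',np.degrees(np.arctan2(Rt[1,1],Rt[0,1])))
E
```

```text
tcp [ 0.6046 -0.1908  0.2017] q [-0.000e+00 -7.930e-02  9.968e-01  1.000e-04] t 12.15
electrode_face 0.63 [251.  204.7] [ 0.6449 -0.1846  0.022 ]
electrode_arm 0.64 [251.8 104.4] [ 0.5345 -0.2016  0.05  ]
rest 0.81 [251.6 108.8] [ 0.5389 -0.201   0.    ]
0.74 4149 [ 0.9871  0.1599  0.5388 -0.2008] 9.202797
tool y deg 99.10205374973684
```

View pics/w5.png

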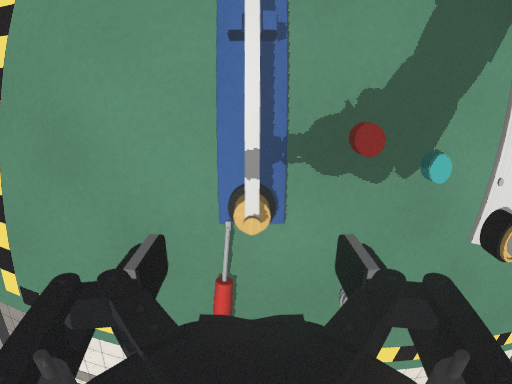

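```bash
python3 - <<'E'
from h import *
st=env.get_state(); c=cams.read_camera('wrist')
hsv=cv2.cvtColor(c['pixels'],cv2.COLOR_RGB2HSV); m=cv2.inRange(hsv,(12,90,50),(28,255,255)); m[:150]=0;m[250:]=0
n,l,s,ce=cv2.connectedComponentsWithStats(m[:,200:300]);i=1+s[1:,4].argmax();print(s[i],ce[i]+[200,0],pose(c,st)[1].round(3))
vmax=s[i,1]+s[i,3]-1; u0,u1=200+s[i,0],200+s[i,0]+s[i,2]-1
e=np.array([.9871,.16]); o=np.array([.5388,-.2008])
for z in(.022,.036,.05): print(z,'far edge s',(at(c,(ce[i][0]+200,vmax),z,st)[:2]-o)@e,'width',np.linalg.norm(at(c,(u0,ce[i][1]),z,st)-at(c,(u1,ce[i][1]),z,st)))
for d in spotter.landmark_of('screwdriver','wrist')[:2]: print(d)
print('tip s',(at(c,(228,222),.003,st)[:2]-o)@e,at(c,(228,222),.003,st))
save('w5c',cv2.resize(c['pixels'][170:250,210:290],(480,480),interpolation=2))
E
```

```text
[ 33 195  38  40 867] [251.25836217 216.83621684] [ 0.538 -0.202  0.343]
0.022 far edge s 0.14400575634589918 width 0.04276192457541581
0.036 far edge s 0.13768389447187998 width 0.04089601252429712
0.05 far edge s 0.13136203259786078 width 0.039030100473178474
{'uv': [224.6, 274.0], 'conf': 0.61}
tip s 0.13647590808123156 [ 0.67820734 -0.20788174  0.003     ]
```

View pics/w5c.png

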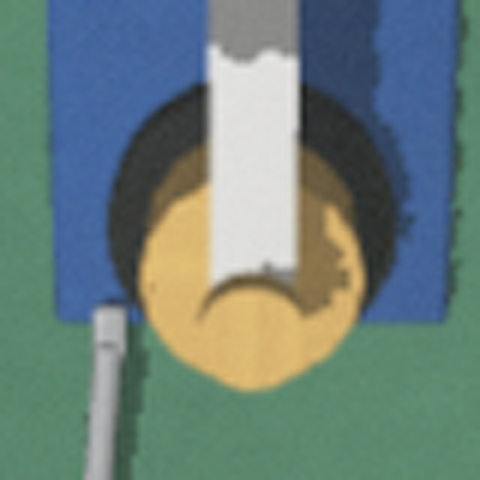

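```bash
python3 - <<'E'
from h import *
to([.601,-.1907,.040])
E
```

```text
shift units total [0.014 0.003 0.647]
```

>>> jog_arm(increments=[[[0.004,0.001,0.12,0,0,0,0],[0.004,0.001,0.12,0,0,0,0],[0.004,0.001,0.12,0,0,0,0],[0.002,0,0.12,0,0,0,0],[0,0,0.1,0,0,0,0],[0,0,0.067,0,0,0,0],[0,0,0,0,0,0,0],[0,0,0,0,0,0,0],[0,0,0,0,0,0,0]]], force=60)

```text
clock: 13.45
tcp_pos: [0.6021, -0.1911, 0.0415]
orientation: [0.001, -0.08, 0.997, -0.001]
wrist_force: [0.9, -0.7, 0.5]
finger_gap: 0.0855
grip_force: 0.0
```

```bash
python3 - <<'E'
from h import *
c,st=look({'electrode_face':.022,'eye_point':.05,'electrode_arm':.05})
for d in spotter.cut_out('electrode_arm','wrist')[:1]:
    v,u=np.nonzero(d['region']); k=v<190; P=np.array([at(c,(x,y),.068,st)[:2] for x,y in zip(u[k],v[k])])
    L=cv2.fitLine(P.astype(np.float32),1,0,.001,.001).ravel(); print(len(u),L.round(4),np.degrees(np.arctan2(L[1],L[0])))
E
```

```text
tcp [ 0.6021 -0.1911  0.0415] q [ 1.100e-03 -8.030e-02  9.968e-01 -6.000e-04] t 13.45
electrode_arm 0.62 [252. 109.] [ 0.536  -0.2018  0.05  ]
12272 [ 0.9868  0.1618  0.5274 -0.2029] 9.309983
```

>>> jog_arm(increments=[[[0,0,0,0,0,0,255],[0,0,0,0,0,0,255],[0,0,0,0,0,0,255],[0,0,0,0,0,0,255],[0,0,0,0,0,0,255],[0,0,0,0,0,0,255],[0,0,0,0,0,0,255],[0,0,0,0,0,0,255],[0,0,0,0,0,0,255],[0,0,0,0,0,0,255]]], force=80)

```text
clock: 14.7
tcp_pos: [0.6011, -0.1908, 0.0402]
orientation: [0.0, -0.08, 0.997, -0.0]
wrist_force: [-0.1, -1.0, 1.9]
finger_gap: 0.0125
grip_force: 79.2
```

>>> jog_arm(increments=[[[0,0,-0.02,0,0,0,255],[0,0,-0.05,0,0,0,255],[0,0,-0.08,0,0,0,255],[0,0,-0.1,0,0,0,255],[0,0,-0.12,0,0,0,255],[0,0,-0.12,0,0,0,255],[0,0,-0.1,0,0,0,255],[0,0,-0.05,0,0,0,255],[0,0,0,0,0,0,255],[0,0,0,0,0,0,255],[0,0,0,0,0,0,255]]])

```text
clock: 15.8
tcp_pos: [0.6, -0.1901, 0.1979]
orientation: [-0.002, -0.08, 0.997, 0.001]
wrist_force: [-1.1, 1.1, -6.3]
finger_gap: 0.0126
grip_force: 78.3
```

```bash
python3 - <<'E'
from h import *
st=env.get_state(); print(np.round(st['tcp_pos'],4),st['wrist_force'],st['ft_torque'],st['finger_gap'])
z=st['tcp_pos'][2]+.010
c,st=look({'electrode_face':z-.028,'eye_point':z,'electrode_arm':z},None,.2)
T=cams.read_camera('scene'); P=st['tcp_pos']
e=np.array([.987,.161,0]); o=np.array([P[0],P[1],z])-.067*e
def proj(c,p):
    Rc,t=pose(c); q=Rc.T@(p-t); return np.array([c['cx']+c['fx']*q[0]/q[2],c['cy']+c['fy']*q[1]/q[2]])
for n,p in(('electrode_arm',o),('electrode_face',o+.115*e-[0,0,.028]),('eye_point',o-.115*e)):
    print(n,proj(T,p).round(1),[(round(d['conf'],2),np.round(d['uv'],1)) for d in spotter.landmark_of(n,'scene')[:2]])
save('s6',cv2.resize(T['pixels'][150:310,60:280],(770,560),interpolation=2))
E
```

```text
[ 0.6    -0.1901  0.1979] [-1.06006275  1.12516576 -6.25702438] [ 0.01055193  0.03924627 -0.03159098] 0.01263708245532588
tcp [ 0.6    -0.1901  0.1979] q [-0.0016 -0.0803  0.9968  0.001 ] t 15.8
electrode_arm 0.8 [252.6 110.3] [ 0.5344 -0.2005  0.2079]
electrode_arm [135.2 185.3] [(0.89, array([135.3, 184.5]))]
electrode_face [169.7 218.9] [(0.56, array([172. , 219.4])), (0.35, array([137.2, 183.2]))]
eye_point [107.1 165.1] [(0.72, array([106. , 161.4]))]
```

View pics/s6.png

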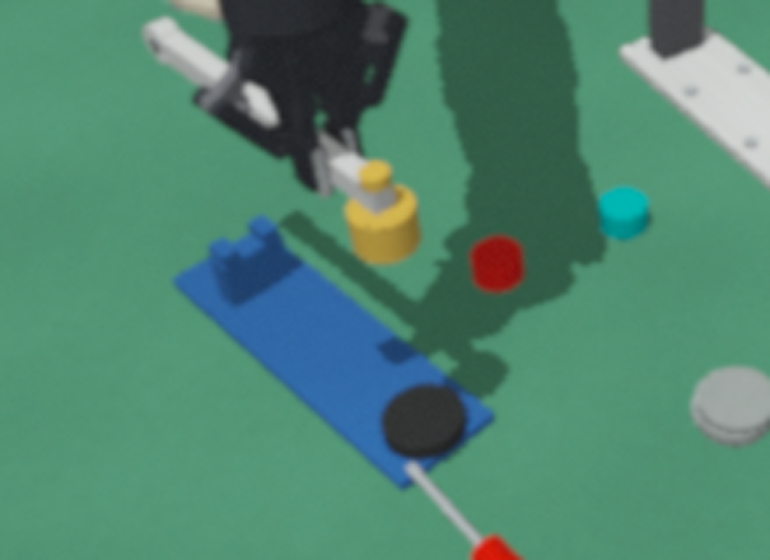

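Scene picture: the arm hangs level in the fingers, eye at (155,38), electrode at (382,225) in the crop, clear of the rest. I'll carry it over high, then turn it.

>>> jog_arm(increments=[[[-0.0165,0.06,0,0,0,0,255],[-0.0165,0.1,0,0,0,0,255],[-0.0165,0.15,0,0,0,0,255],[-0.0165,0.15,0,0,0,0,255],[-0.0165,0.15,0,0,0,0,255],[-0.0165,0.15,0,0,0,0,255],[-0.0165,0.15,0,0,0,0,255],[-0.0165,0.15,0,0,0,0,255],[-0.0165,0.15,0,0,0,0,255],[-0.0165,0.15,0,0,0,0,255],[-0.0165,0.14,0,0,0,0,255],[-0.0165,0.102,0,0,0,0,255],[0,0,0,0,0,0.017,255],[0,0,0,0,0,0.017,255],[0,0,0,0,0,0.017,255],[0,0,0,0,0,0.017,255],[0,0,0,0,0,0,255],[0,0,0,0,0,0,255],[0,0,0,0,0,0,255]]])

```text
clock: 18.1
tcp_pos: [0.5856, 0.2129, 0.2001]
orientation: [0.0, 0.026, 1.0, 0.0]
wrist_force: [-0.4, -0.2, -5.6]
finger_gap: 0.0127
grip_force: 78.9
```

```bash
cat >> h.py <<'E'
def proj(c,p):
    Rc,t=pose(c); q=Rc.T@(p-t); return np.array([c['cx']+c['fx']*q[0]/q[2],c['cy']+c['fy']*q[1]/q[2]])
def check(name):
    st=env.get_state(); P=st['tcp_pos']; Rt=q2R(st['orientation']); print('tcp',np.round(P,4),'yaw',np.degrees(np.arctan2(Rt[1,1],Rt[0,1])).round(2),'f',np.round(st['wrist_force'],1),st['finger_gap'],st['clock'])
    e=-Rt[:,0]; z=P[2]+.01; o=P-Rt[:,2]*.01-.067*e
    for k in('scene','top'):
        T=cams.read_camera(k)
        for n,p in(('electrode_arm',o),('electrode_face',o+.115*e-[0,0,.028]),('eye_point',o-.115*e),('stand_fork',np.array([.4043,.222,.128])),('stand_seat',np.array([.634,.21,.062])),('test_stand',np.array([.519,.216,0]))):
            print(k,n,p.round(3),proj(T,p).round(1),[(round(d['conf'],2),np.round(d['uv'],1)) for d in spotter.landmark_of(n,k)[:2]])
        if k=='scene': a=T['pixels'][70:240,220:350]
        else: b=T['pixels'][160:280,160:260]
    save(name,np.hstack([cv2.resize(a,(420,550)),cv2.resize(b,(370,550))]))
    c,st=look({'stand_fork':.128,'test_stand':0},None,.2)
    to([.586,.2125,.144])
E
python3 -c "
from h import *
check('f7')"
```

```text
tcp [0.5856 0.2129 0.2001] yaw 87.04 f [-0.4 -0.2 -5.6] 0.012732970191913863 18.1
scene electrode_arm [0.519 0.216 0.21 ] [275.1 123.5] [(0.97, array([274.1, 125. ]))]
scene electrode_face [0.634 0.21  0.182] [301.9 150.6] [(0.91, array([304.5, 149. ])), (0.67, array([201. , 311.4]))]
scene eye_point [0.404 0.222 0.21 ] [251.1 108. ] [(0.81, array([252.6, 108.5]))]
scene stand_fork [0.404 0.222 0.128] [251.5 132.5] [(0.88, array([253.2, 131.5]))]
scene stand_seat [0.634 0.21  0.062] [298.7 186.9] [(0.94, array([299.7, 189.5]))]
scene test_stand [0.519 0.216 0.   ] [273.1 183.9] [(0.64, array([273.6, 181.5]))]
top electrode_arm [0.519 0.216 0.21 ] [202.4 210. ] []
top electrode_face [0.634 0.21  0.182] [206.3 170.1] []
top eye_point [0.404 0.222 0.21 ] [199.9 254.5] [(0.64, array([138.9, 215.4]))]
top stand_fork [0.404 0.222 0.128] [204.3 255.3] []
top stand_seat [0.634 0.21  0.062] [211.5 179.9] [(0.84, array([211.2, 179.1]))]
top test_stand [0.519 0.216 0.   ] [211.8 219.8] [(0.62, array([211.7, 220.5]))]
tcp [0.5858 0.2126 0.2   ] q [0.     0.0264 0.9997 0.    ] t 18.8
shift units total [-0.001 -0.001  0.224]
```

View pics/f7.png

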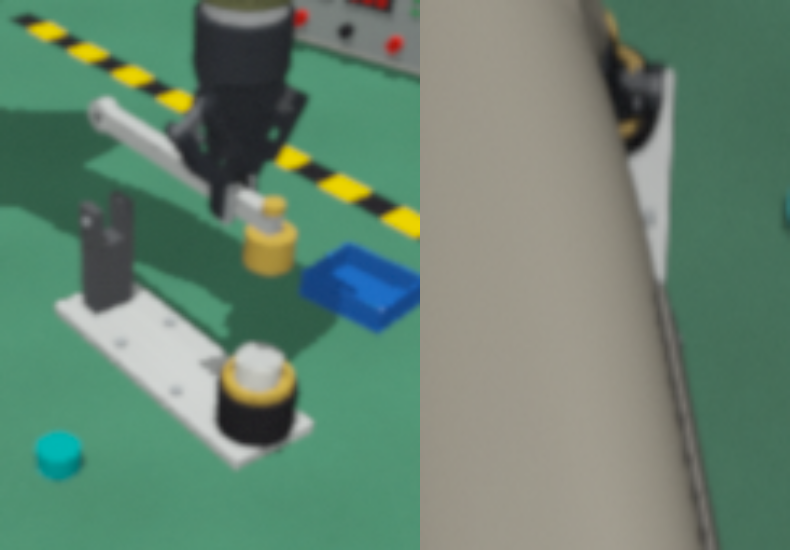

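The scene view shows the arm over the stand, with the electrode above the sample and the eye above the fork; all landmarks fall within about 3 px of prediction. I'll lower it slowly by 55 mm.

>>> jog_arm(increments=[[[0,0,0.02,0,0,0,255],[0,0,0.03,0,0,0,255],[0,0,0.04,0,0,0,255],[0,0,0.04,0,0,0,255],[0,0,0.04,0,0,0,255],[0,0,0.03,0,0,0,255],[0,0,0.02,0,0,0,255],[0,0,0,0,0,0,255],[0,0,0,0,0,0,255],[0,0,0,0,0,0,255],[0,0,0,0,0,0,255],[0,0,0,0,0,0,255],[0,0,0,0,0,0,255]]])

```text
clock: 20.25
tcp_pos: [0.5859, 0.2126, 0.1453]
orientation: [0.0, 0.026, 1.0, 0.0]
wrist_force: [0.1, -0.3, -5.9]
finger_gap: 0.0127
grip_force: 78.8
```

```bash
python3 -c "
from h import *
check('f8')"
```

```text
tcp [0.5859 0.2126 0.1453] yaw 86.97 f [ 0.1 -0.3 -5.9] 0.012672752536670467 20.25
scene electrode_arm [0.519 0.216 0.155] [274.6 140.7] [(0.83, array([274.4, 143.5])), (0.17, array([301. , 185.1]))]
scene electrode_face [0.634 0.21  0.127] [300.4 167.8] [(0.84, array([301.1, 167.1]))]
scene eye_point [0.404 0.222 0.155] [251.4 124.6] [(0.8, array([251.7, 124.9]))]
scene stand_fork [0.404 0.222 0.128] [251.5 132.5] []
scene stand_seat [0.634 0.21  0.062] [298.7 186.9] [(0.56, array([299.3, 187.4]))]
scene test_stand [0.519 0.216 0.   ] [273.1 183.9] [(0.56, array([275.9, 182.8]))]
top electrode_arm [0.519 0.216 0.155] [205.3 212.8] []
top electrode_face [0.634 0.21  0.127] [208.8 174.8] []
top eye_point [0.404 0.222 0.155] [202.8 255.1] [(0.25, array([280.5, 145.2]))]
top stand_fork [0.404 0.222 0.128] [204.3 255.3] []
top stand_seat [0.634 0.21  0.062] [211.5 179.9] [(0.62, array([211.9, 181.6])), (0.44, array([213.7, 220.4]))]
top test_stand [0.519 0.216 0.   ] [211.8 219.8] [(0.5, array([213.7, 218.3]))]
tcp [0.5858 0.2126 0.1451] q [0.000e+00 2.640e-02 9.997e-01 1.000e-04] t 20.95
shift units total [-0.001 -0.     0.004]
```

View pics/f8.png

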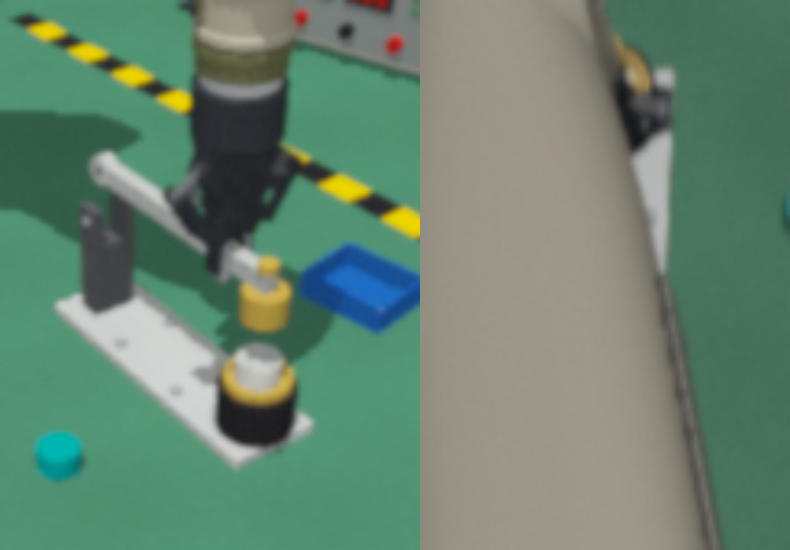

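The electrode (265,300) is about 4 cm above the seated sample (258,365), and the eye (105,165) is over the fork. Landmarks match prediction and the arm is steady, so I'm handing in.

```bash
python3 -c "
from h import *
print(ticket.hand_in())"
```

```text
the job is handed in; nothing more can be done
None
```

I handed the job in at about 21 s: the sample is seated within about 1 mm of centre, and the electrode arm is held level and steady, electrode about 4 cm above the sample and eye over the fork; no verdict came back.

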